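# Turn the reagent rack and scan the bottle's barcode

## Task

Turn the revolving reagent rack by its four-spoked star handle until the square bottle's barcode label faces straight out through the middle of the opening in the splash guard. Then pick up the hand scanner and point it squarely at the middle of the label with its window about 8 cm from it, holding it steady there for a good second and a half. Finally lay the scanner back on its cork mat, right way up and without dropping it, leaving the label facing the opening and the beaker, jar and mortar where they stand.

Things in the scene. Friction and masses are not known exactly. Their poses are not given: they have to be found in the camera images.
- stand: fixed white base of the rack: disc 236 mm across, 16 mm high, with a curved white sheet-metal splash guard (radius 112 mm, top 114 mm above the table) around its sides and back. Origin: centre of the underside, on the table, on the rack's vertical axis. The guard is open over about 100 degrees, centred on the base's own +y axis; z is up.
- carousel (a joint): angle of the rack's turning part in rad, counter-clockwise from above positive. At 0 or any whole number of turns (2 pi) the label faces exactly out of the middle of the opening. It turns either way without end stops within reach, has bearing friction (about 0.12 Nm, roughly 1.5 N at the spoke ends) and stays where it is left.
- hub (a point): centre of the star handle on top of the turning rack: black hub 48 mm across, top 208 mm above the table, with four level steel spokes 14 mm thick at 90 degrees to one another, axes 193 mm above the table. They point half-way between the bottles: 45, 135, 225, 315 degrees from this point's x axis, which turns with the rack (square bottle at 90 degrees). Nothing stands above it.
- spoke_end (a point): centre of the black ball (22 mm across) at the end of the spoke just clockwise (seen from above) of the square bottle, 90 mm from the rack's axis; the other three spokes are alike. Below the spokes are the bottles, whose highest cap is 146 mm above the table: 40 mm free.
- label (a point): centre of the white barcode label (46 wide, 60 mm high) on the outer face of the square amber bottle (56 x 56 mm), 91 mm from the rack's axis, 76 mm above the table. Its y axis is the label's outward normal, level, away from the rack's axis; z is up. The other three bottles are round, unlabelled. All are fixed to the rack.
- scanner_grip (a point): middle of the hand scanner's handle, half-way up (22 mm above its underside). The scanner lies flat, 160 mm long, 44 mm high, 0.2 kg or so; its grey handle is 40 mm wide with flat parallel sides, from 65 mm behind this point to 47 mm ahead of it; the black head, 62 mm wide, follows up to 95 mm ahead. x points along the scanner towards its window, z up, y across the handle.
- scanner_window (a point): centre of the glass window in the flat front of the scanner's head, 95 mm ahead (+x) of the handle's middle, at the same height; it reads straight ahead along +x.
- mat: fixed cork mat, 220 x 220 mm, 3 mm thick, on which the scanner lies. Origin: centre of its underside; x and y along its edges.
- beaker: glass beaker, 72 mm across, 85 mm tall, loose; leave alone. Origin: centre of its underside.
- jar: white jar with a black cap, 60 mm across, 75 mm tall, loose; leave alone. Origin: centre of its underside.
- mortar: white porcelain mortar bowl, 90 mm across, 50 mm tall, loose; leave alone. Origin: centre of its underside.
Not all that is in view belongs to the job. Of the things that look like the stand, the larger one is meant.

How it is judged:
By the outcome, as a careful person would: the job done as asked, in the order asked, and still so for the second after the job is handed in, with the robot touching nothing.
It also fails if it takes over 72 s, if anything falls off the work surface, if the arm or the gripper's body presses on something with over 40 N, if the wrist force passes 120 N, or if a joint passes its speed limit or range.

## Robot

A 6-joint arm with a two-finger parallel gripper is mounted at the origin on the work surface. World frame = base frame: x ahead of the robot, y to its left, z up, the work surface at z = 0. Lengths are in m, angles in rad, forces in N, time in s.
With the tool pointing down it reaches from about 0.375 to 0.9 m from the base axis. Payload 3.1 kg.
Tool frame: the origin (TCP) lies at the very end of the fingers, on their centre line; the grasp point (between the pads) lies 19 mm behind it; z points along the fingers, y is the direction in which the jaws open and shut (so a half turn about z gives the same grasp; the last joint's range is limited). The gripper opens to 85 mm and grips with 20 to 120 N. Pads are 22 mm wide; open, the fingers measure 114 mm over their backs; the gripper's body (76 mm by 85 mm) begins 54 mm behind the grasp point. The pads swing forward as they close: fully open they stand 13 mm farther back than shut.
Start: joints at [1.093, 0.527, 1.433, -0, 1.181, -0.178], TCP at [0.185, 0.597, 0.231] pointing down, gripper open.
Joint ranges: [-3.08, 3.08], [-0.75, 2.2], [0.22, 2.44], [-1.43, 4.57], [0, 2.65], [-2.85, 2.85]. Speed limits (rad/s): [2.79, 2.79, 3.14, 3.14, 3.14, 3.14].

## Interface

Orientations are given as a unit quaternion [x, y, z, w].
In Python, from station import manip gives the robot as it stands. The module is installed in compiled form; this text tells all that it offers.
- The arm moves only by the tool send_rows, never from a script. Its argument "commands" is a list of rows, each an object with "delta_pos": the shift along the world's x, y, z in cm, a list of three; "yaw": the turn about the world's z in rad. A call has 1 to 10 rows; each row shifts and turns the pose as measured when the row begins; what a row does not reach is not made up. A row lasts 1/8 s, in which the tool goes at most 62.5 mm and 10.7 degrees, less where a joint would pass 70% of its speed; a pose out of reach is approached as far as the arm can. A call is refused whole if a number of a shift passes 6.25 or a number of a turn 0.188, either way. A call with a gripper value outside its range is refused whole. "grip" is the closure, from -1 (fully open) to 1 (shut), set as the call begins (left out, the last holds). The fingers move at their own pace and stop on an object; "force" is the grip in N (left out, the last holds). Time passes only in rows, so rows that do not move let the fingers close. It gives the time, the measured TCP pose, the force and the opening at its end, in the units of the state.
- manip.sense(): the state, without advancing time (a new reading comes with each control period).
- manip.snapshot(name): name is "side" or "top" or "wrist"; returns the picture (420x560x3 uint8, blue, green, red); there is no depth.
- manip.get_calibration(name): a dict with "fx", "fy", "cx", "cy" (pixels), "world_to_cam" (4x4, takes a point from world to camera coordinates); the wrist camera has in their place "mount" (4x4, takes a point from camera to tool coordinates, whose origin is the TCP and whose axes are the flange's). Camera axes: x right, y down, z forward; pixel columns grow to the right and rows downward; lengths in m; the calibration is good to about 2 mm. A picture is of the moment at which its call begins: read the wrist's pose just before it. get_calibration takes no time and is no camera call.
- manip.sign_off(): hands the job in, once; it reports no verdict.
The state is a dict: "t": time; "q": joint angles; "qd": joint speeds; "tau": joint torques, N m; "tcp_pos": TCP position; "tool_rot": TCP orientation; "force": force on the tool from outside, world axes, zero at the start; "ft_torque": the same for the moment, N m; "finger_gap": opening from 0.0 (shut) to 1.0 (fully open).
Only numpy, scipy, OpenCV 4.12 (cv2) and the standard library are available. Lean on these libraries where they do the work, as an engineer would, in place of code of your own. Each camera call takes 0.05 s, during which the arm holds its last target. There are 200 camera calls.

## Working session

There is one attempt and no reset: what is moved stays moved. The work goes in short steps, Python scripts to look and compute and a tool call to move; the robot and the scene stay as the last step left them, time stands still between calls to the robot, and variables do not carry over. Pictures are saved under pics/ and viewed, about 8 in all and at most 12, crops included, and the job is handed in when it is done.

Besides the shell and the picture viewer there is one more tool, called after ">>>" by a JSON object that holds its "fn" and its "kwargs", one argument or row to a line. send_rows: Moves the arm, as the interface text tells. Its arguments: {"type":"object","properties":{"commands":{"type":"array","items":{"type":"object","properties":{"delta_pos":{"type":"array","items":{"type":"number"}},"yaw":{"type":"number"}}}},"grip":{"type":"number"},"force":{"type":"number"}},"required":["commands"]}

```bash
mkdir -p pics; cat > h.py <<'E'
import numpy as np,cv2
from station import manip
def proj(n,P):
    c=manip.get_calibration(n);T=np.array(c["world_to_cam"]);p=T[:3,:3]@np.array(P,float)+T[:3,3]
    return np.array([c["fx"]*p[0]/p[2]+c["cx"],c["fy"]*p[1]/p[2]+c["cy"]])
def ray(n,u,v):
    c=manip.get_calibration(n);T=np.array(c["world_to_cam"]);R=T[:3,:3]
    return -R.T@T[:3,3],R.T@np.array([(u-c["cx"])/c["fx"],(v-c["cy"])/c["fy"],1])
def onz(n,u,v,z):
    o,d=ray(n,u,v);return o+d*(z-o[2])/d[2]
E
python3 - <<'E'
from h import *
s=manip.sense();print({k:np.round(v,3) for k,v in s.items()})
for n in("top","side"):
    im=manip.snapshot(n);cv2.imwrite(f"pics/{n}0.png",im)
    print(n,np.round(ray(n,280,210),3))
E
```

```text
{'t': np.float64(0.0), 'q': array([ 1.093,  0.529,  1.434,  0.   ,  1.181, -0.178]), 'qd': array([ 0.001,  0.   ,  0.   ,  0.   ,  0.   , -0.001]), 'tau': array([ 1.0000e-03, -4.4235e+01, -1.7802e+01, -0.0000e+00,  8.0000e-03,
       -0.0000e+00]), 'tcp_pos': array([0.184, 0.596, 0.23 ]), 'tool_rot': array([ 0.149,  0.989, -0.001, -0.   ]), 'force': array([0.239, 0.104, 0.043]), 'ft_torque': array([-0.006,  0.002,  0.023]), 'finger_gap': np.float64(0.994)}
top [[ 0.454  0.048  1.128]
 [ 0.116 -0.028 -0.993]]
side [[ 0.515 -0.609  0.61 ]
 [ 0.052  0.804 -0.593]]
```

View pics/top0.png

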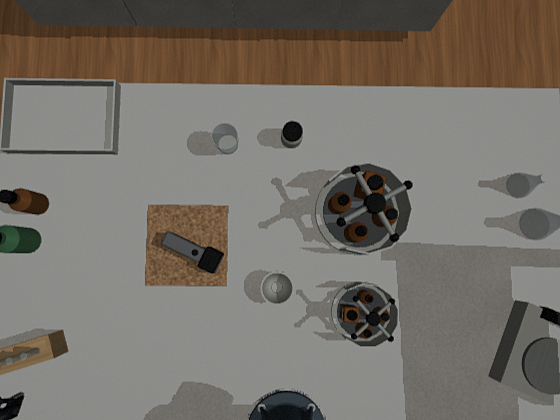

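View pics/side0.png

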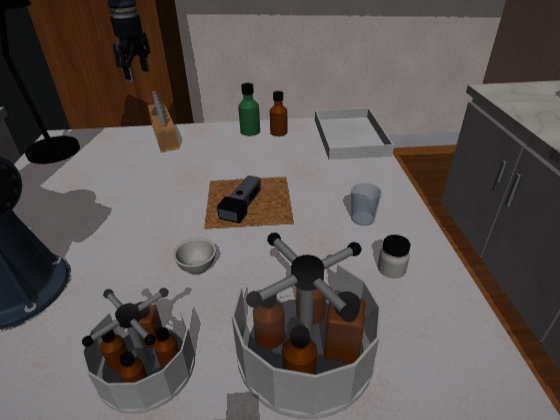

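The top view shows the robot at the bottom, the larger stand near (365,208), the mat near (187,245), the scanner with its head at (210,259), the beaker at (226,138), the jar at (292,133) and the mortar at (276,288). In the side view the square bottle is probably at (346,325). I'll zoom in on the stand.

```bash
python3 - <<'E'
from h import *
a=cv2.imread("pics/top0.png")[150:265,305:425];b=cv2.imread("pics/side0.png")[225:415,220:395]
a=cv2.resize(a,(400,383),interpolation=cv2.INTER_CUBIC);b=cv2.resize(b,(390,423),interpolation=cv2.INTER_CUBIC)
c=np.zeros((423,790,3),np.uint8);c[:383,:400]=a;c[:,400:]=b;cv2.imwrite("pics/z.png",c)
hub=onz("top",375,203,.208);print("hub",hub, "side hub",proj("side",hub))
for p in[(409,184),(394,238),(340,222),(356,169)]:
    d=onz("top",*p,.193)-hub;print(p,d,np.hypot(*d[:2]),np.degrees(np.arctan2(d[1],d[0])))
for n,p,z in[("mat",(187,245),.003),("beaker",(228,143),0),("jar",(292,128),.075),("mortar",(276,288),.04),("small hub",(373,320),.16)]:print(n,onz("top",*p,z))
# mat
im=cv2.imread("pics/top0.png");hsv=cv2.cvtColor(im,cv2.COLOR_BGR2HSV)
m=cv2.inRange(hsv,(5,70,60),(25,255,255));m[:195]=0;m[295:]=0;m[:,:140]=0;m[:,235:]=0
print(cv2.minAreaRect(cv2.findNonZero(m)))
mm=cv2.inRange(hsv,(0,0,0),(179,60,120));mm[:210]=0;mm[282:]=0;mm[:,:150]=0;mm[:,225:]=0
k=max(cv2.findContours(mm,0,2)[0],key=cv2.contourArea);print(cv2.minAreaRect(k),k[:,0].min(0),k[:,0].max(0))
sc=cv2.resize(im[222:282,150:235],None,fx=6,fy=6,interpolation=cv2.INTER_CUBIC);cv2.imwrite("pics/sc.png",sc)
E
```

```text
hub [ 0.57902735 -0.19495679  0.208     ] side hub [307.11548422 262.38751593]
(409, 184) [ 0.04735709 -0.08505781 -0.015     ] 0.09735257889596424 -60.89253325973961
(394, 238) [-0.07908707 -0.04625798 -0.015     ] 0.09162185595123641 -149.67665938458384
(340, 222) [-0.04264853  0.07828611 -0.015     ] 0.08914938208194798 118.58056709576358
(356, 169) [ 0.08204643  0.039029   -0.015     ] 0.09085636816564714 25.44015524115065
mat [0.48808585 0.27034964 0.003     ]
beaker [0.77537321 0.16340023 0.        ]
jar [ 0.79646649 -0.01288652  0.075     ]
mortar [0.37494543 0.02757451 0.04      ]
small hub [ 0.31002655 -0.19683879  0.16      ]
((186.22271728515625, 245.086181640625), (81.28919219970703, 79.82011413574219), 1.1691392660140991)
((191.40000915527344, 250.2000274658203), (61.715476989746094, 22.360679626464844), 26.56505012512207) [162 232] [223 272]
```

View pics/z.png

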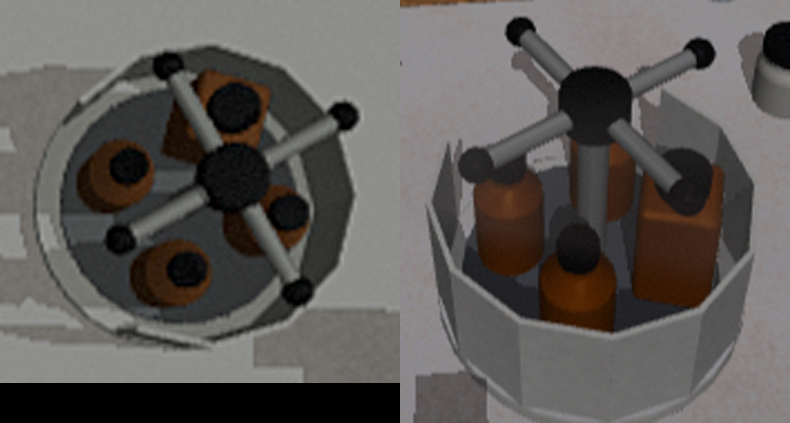

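View pics/sc.png

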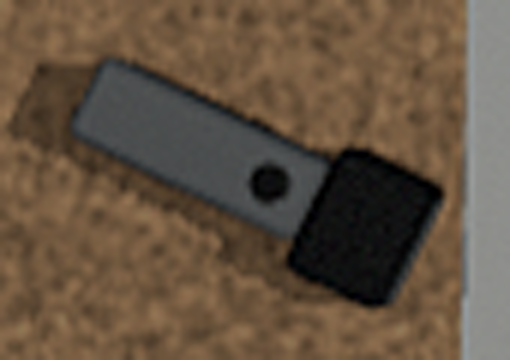

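>>> {"fn": "send_rows", "kwargs": {
  "commands": [
    {"delta_pos":[3,-4.7,2],"yaw":-0.11},
    {"delta_pos":[3,-4.7,2],"yaw":-0.11},
    {"delta_pos":[3,-4.7,2],"yaw":-0.11},
    {"delta_pos":[3,-4.7,2],"yaw":-0.11},
    {"delta_pos":[3,-4.7,2],"yaw":-0.11},
    {"delta_pos":[3,-4.7,2],"yaw":-0.11},
    {"delta_pos":[3,-4.7,2],"yaw":-0.11},
    {"delta_pos":[3,-4.7,2],"yaw":-0.11}
  ]
}}

```text
t: 1.1
tcp_pos: [0.4256, 0.2099, 0.3895]
tool_rot: [0.565, 0.825, -0.004, -0.003]
force: [0.1, 0.6, -0.3]
finger_gap: 0.999
```

```bash
python3 - <<'E'
from h import *
hub=np.array([.579,-.195,0])
for p in[(329,180),(368,253.6)]:
    d=onz("top",*p,.114)-hub;print(p,d,np.degrees(np.arctan2(d[1],d[0])))
d=onz("top",375.5,181.5,.14)-hub;print("sq",d)
c=manip.get_calibration("wrist");print(c["fx"],np.round(c["mount"],3))
E
```

```text
(329, 180) [0.07071244 0.0909035  0.114     ] 52.12119951575746
(368, 253.6) [-0.11418891 -0.00447783  0.114     ] -177.75434075785128
sq [ 0.06280289 -0.02036505  0.14      ]
334.7520125434177 [[ 0.001 -0.947 -0.32   0.082]
 [ 1.     0.001  0.001  0.002]
 [-0.001 -0.32   0.947 -0.143]
 [ 0.     0.     0.     1.   ]]
```

>>> {"fn": "send_rows", "kwargs": {
  "commands": [
    {"delta_pos":[2.2,-5.6,0.4],"yaw":-0.094},
    {"delta_pos":[2.2,-5.6,0.4],"yaw":-0.094},
    {"delta_pos":[2.2,-5.6,0.4],"yaw":-0.094},
    {"delta_pos":[2.2,-5.6,0.4],"yaw":-0.094},
    {"delta_pos":[2.2,-5.6,0.4],"yaw":-0.094},
    {"delta_pos":[2.2,-5.6,0.4],"yaw":-0.094},
    {"delta_pos":[2.2,-5.6,0.4],"yaw":-0.094},
    {"delta_pos":[0,0,0],"yaw":0}
  ]
}}

```text
t: 2.1
tcp_pos: [0.5833, -0.1993, 0.416]
tool_rot: [0.81, 0.587, -0.002, -0.005]
force: [-0.3, 0.8, -0.5]
finger_gap: 1.001
```

```bash
cat >> h.py <<'E'
from scipy.spatial.transform import Rotation as Rn
def wcam(s):
    c=manip.get_calibration("wrist");T=np.eye(4);T[:3,:3]=Rn.from_quat(s["tool_rot"]).as_matrix();T[:3,3]=s["tcp_pos"]
    return T@np.array(c["mount"]),c
def wonz(W,u,v,z):
    T,c=W;d=T[:3,:3]@np.array([(u-c["cx"])/c["fx"],(v-c["cy"])/c["fy"],1]);o=T[:3,3];return o+d*(z-o[2])/d[2]
def wproj(W,P):
    T,c=W;p=T[:3,:3].T@(np.array(P)-T[:3,3]);return np.array([c["fx"]*p[0]/p[2]+c["cx"],c["fy"]*p[1]/p[2]+c["cy"]])
def yang(s):
    R=Rn.from_quat(s["tool_rot"]).as_matrix();return np.degrees(np.arctan2(R[1,1],R[0,1]))
E
python3 - <<'E'
from h import *
import pickle
s=manip.sense();im=manip.snapshot("wrist");pickle.dump((s,im),open("w1.pkl","wb"))
print(s["tcp_pos"],yang(s),s["q"])
cv2.imwrite("pics/w1.png",cv2.resize(im,(784,588),interpolation=cv2.INTER_CUBIC))
E
```

```text
[ 0.58331003 -0.19933313  0.41599773] -18.105857140845345 [-5.10738391e-01  3.76333814e-01  1.17986305e+00  8.07507952e-04
  1.59588900e+00 -1.94701237e-01]
```

View pics/w1.png

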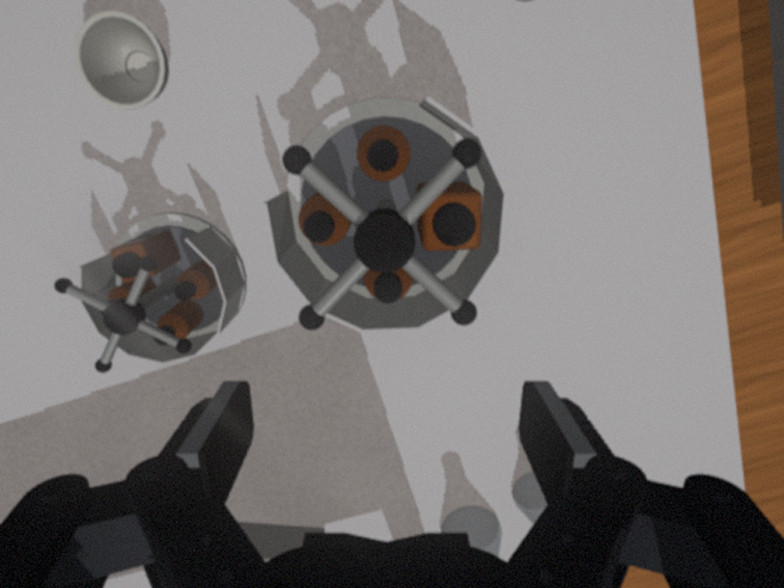

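The wrist view (scaled 1.4×) shows the hub at (384,240) and the balls at (297,159), (467,152), (463,312) and (312,317). The square bottle is at (452,222), and the guard ends are near (268,204) and (424,100). I'll zoom in to pin down those ends.

```bash
python3 - <<'E'
from h import *
import pickle
s,im=pickle.load(open("w1.pkl","rb"));W=wcam(s)
hub=wonz(W,384/1.4,240/1.4,.208);print("hub",hub,"side",proj("side",hub))
g=cv2.cvtColor(im,cv2.COLOR_BGR2GRAY)
m=(g<45).astype(np.uint8);m=cv2.morphologyEx(m,cv2.MORPH_OPEN,np.ones((5,5)))
k=cv2.findContours(m,0,2)[0]
for c in k:
    (x,y),r=cv2.minEnclosingCircle(c)
    if r<40: print(round(x*1.4),round(y*1.4),round(r,1))
B=[]
for p in[(297,159),(467,152),(463,312),(312,317)]:
    B.append(wonz(W,p[0]/1.4,p[1]/1.4,.193))
B=np.array(B);c=B.mean(0);print("ball mean",c)
for b in B:
    d=b-c;print(np.hypot(*d[:2]),np.degrees(np.arctan2(d[1],d[0])))
for p in[(268,204),(424,100),(452,222)]:
    d=wonz(W,p[0]/1.4,p[1]/1.4,.114)-c;print(p,np.hypot(*d[:2]),np.degrees(np.arctan2(d[1],d[0])))
# expected ends overlay points on rim
z=cv2.resize(im[55:250,175:375],None,fx=3,fy=3,interpolation=cv2.INTER_CUBIC)
for a in range(0,360,10):
    for h,col in((.114,(0,255,0)),(.016,(0,0,255))):
        q=wproj(W,[c[0]+.112*np.cos(np.radians(a)),c[1]+.112*np.sin(np.radians(a)),h]);q=((q-[175,55])*3).astype(int)
        cv2.circle(z,tuple(int(i) for i in q),2,col,-1)
        if h>.1 and a%30==0: cv2.putText(z,str(a),tuple(int(i) for i in q),0,.4,(255,0,0),1)
cv2.imwrite("pics/w1z.png",z)
E
```

```text
hub [ 0.58357596 -0.19348022  0.208     ] side [310.11263566 261.46938587]
534 394 3.5
243 405 15.2
184 344 4.0
138 312 5.3
319 226 11.1
387 252 31.9
453 223 15.2
466 152 9.5
382 155 11.5
ball mean [ 0.58298888 -0.19619844  0.193     ]
0.09027927424647028 118.97708146839051
0.09084150992834687 29.155371993262943
0.08987992207520917 -61.32053186106718
0.09037678867637876 -150.58976313388564
(268, 204) 0.11239300007164 153.4942283396389
(424, 100) 0.11295499902577398 54.504446730620636
(452, 222) 0.06335951832712122 -18.300964431653416
```

View pics/w1z.png

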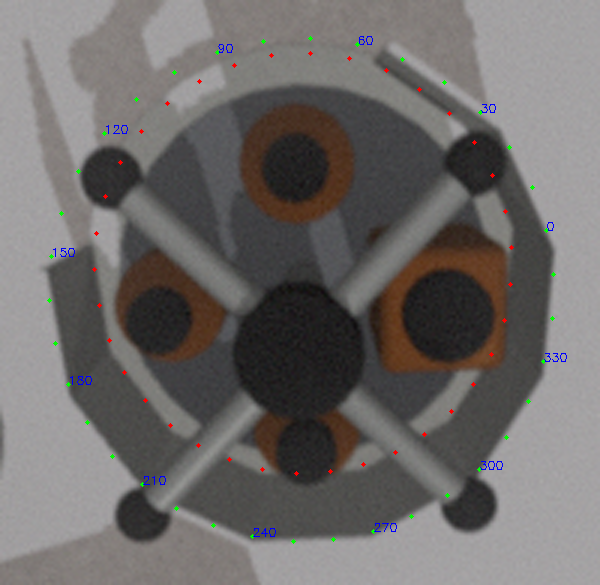

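>>> {"fn": "send_rows", "kwargs": {
  "commands": [
    {"delta_pos":[0,0.3,-5],"yaw":0.037},
    {"delta_pos":[0,0,-5]},
    {"delta_pos":[0,0,-5]},
    {"delta_pos":[0,0,-4]},
    {"delta_pos":[0,0,-0.5]},
    {"delta_pos":[0,0,0]}
  ]
}}

```text
validation failed for argument at $.co...
```

```bash
python3 - <<'E'
from h import *
s=manip.sense();print(s["tcp_pos"],yang(s),s["force"],Rn.from_quat(s["tool_rot"]).as_matrix()[:,2])
E
```

```text
[ 0.58256391 -0.19709324  0.41611903] -17.973848925711422 [-0.64561353  0.78126097 -0.86039283] [-0.00961918  0.00737411 -0.99992654]
```

>>> {"fn": "send_rows", "kwargs": {
  "commands": [
    {"delta_pos":[0,0.1,-5],"yaw":0.034},
    {"delta_pos":[0,0,-5],"yaw":0},
    {"delta_pos":[0,0,-5],"yaw":0},
    {"delta_pos":[0,0,-4],"yaw":0},
    {"delta_pos":[0,0,-1],"yaw":0},
    {"delta_pos":[0,0,0],"yaw":0}
  ]
}}

```text
t: 2.9
tcp_pos: [0.5801, -0.1871, 0.2136]
tool_rot: [0.795, 0.606, -0.001, -0.006]
force: [-0.1, 0.3, 0.4]
finger_gap: 1.002
```

```bash
python3 - <<'E'
from h import *
s=manip.sense();print(s["tcp_pos"],yang(s),s["force"],Rn.from_quat(s["tool_rot"]).as_matrix()[:,2])
E
```

```text
[ 0.58011163 -0.18712657  0.21361456] -15.395650536680646 [-0.14677733  0.25587103  0.42589708] [-0.00797979  0.00873983 -0.99992997]
```

>>> {"fn": "send_rows", "kwargs": {
  "commands": [
    {"delta_pos":[0.3,-0.9,0],"yaw":-0.01},
    {"delta_pos":[0,0,-1],"yaw":0},
    {"delta_pos":[0,0,-1],"yaw":0},
    {"delta_pos":[0,0,-0.4],"yaw":0},
    {"delta_pos":[0,0,0],"yaw":0}
  ]
}}

```text
t: 3.52
tcp_pos: [0.5859, -0.1979, 0.1931]
tool_rot: [0.799, 0.602, 0.001, -0.002]
force: [0.2, -0.6, 0.6]
finger_gap: 0.999
```

```bash
python3 - <<'E'
from h import *
s=manip.sense();print(s["tcp_pos"],yang(s),s["force"],Rn.from_quat(s["tool_rot"]).as_matrix()[:,2])
E
```

```text
[ 0.58590676 -0.19793547  0.19307845] -15.988373753612155 [ 0.15314723 -0.6299339   0.55047441] [ 4.22124336e-04  4.23491947e-03 -9.99990944e-01]
```

>>> {"fn": "send_rows", "kwargs": {
  "commands": [
    {"delta_pos":[-0.25,0.15,-0.6],"yaw":0},
    {"delta_pos":[0,0,0],"yaw":0}
  ]
}}

```text
t: 3.78
tcp_pos: [0.5831, -0.1962, 0.1867]
tool_rot: [0.799, 0.602, 0.001, -0.002]
force: [0.5, -0.4, 0.7]
finger_gap: 0.999
```

>>> {"fn": "send_rows", "kwargs": {
  "commands": [
    {"delta_pos":[0,0,0],"yaw":0},
    {"delta_pos":[0,0,0],"yaw":0},
    {"delta_pos":[0,0,0],"yaw":0},
    {"delta_pos":[0,0,0],"yaw":0},
    {"delta_pos":[0,0,0],"yaw":0}
  ],
  "grip": 1,
  "force": 30
}}

```text
t: 4.4
tcp_pos: [0.5811, -0.1955, 0.1872]
tool_rot: [0.798, 0.602, -0.0, -0.004]
force: [0.3, 0.0, 0.6]
finger_gap: 0.549
```

```bash
python3 - <<'E'
from h import *
s=manip.sense();print(s["tcp_pos"],yang(s),s["force"],s["ft_torque"],s["q"])
E
```

```text
[ 0.58111993 -0.19554085  0.18720626] -15.9575144444136 [0.27039309 0.01446059 0.59842739] [0.11429383 0.34586627 0.00098271] [-0.50800854  0.56486734  1.50260544  0.00317853  1.08055566 -0.23099117]
```

>>> {"fn": "send_rows", "kwargs": {
  "commands": [
    {"delta_pos":[0,0,0],"yaw":0.08},
    {"delta_pos":[0,0,0],"yaw":0.15},
    {"delta_pos":[0,0,0],"yaw":0.15},
    {"delta_pos":[0,0,0],"yaw":0.15},
    {"delta_pos":[0,0,0],"yaw":0.15},
    {"delta_pos":[0,0,0],"yaw":0.08},
    {"delta_pos":[0,0,0],"yaw":0}
  ]
}}

```text
t: 5.28
tcp_pos: [0.58, -0.1957, 0.1872]
tool_rot: [0.509, 0.861, -0.002, -0.004]
force: [-1.5, 0.8, 1.0]
finger_gap: 0.547
```

```bash
python3 - <<'E'
from h import *
s=manip.sense();print(s["tcp_pos"],yang(s),s["force"],s["ft_torque"],s["q"])
E
```

```text
[ 0.57998625 -0.19572428  0.18722233] 28.776324234196974 [-1.51387458  0.82006078  0.99857329] [0.11526283 0.18660618 0.0725808 ] [-0.50601936  0.56496089  1.50237807 -0.00410994  1.08327373 -1.00629691]
```

>>> {"fn": "send_rows", "kwargs": {
  "commands": [
    {"delta_pos":[0,0,0],"yaw":0.1},
    {"delta_pos":[0,0,0],"yaw":0.16},
    {"delta_pos":[0,0,0],"yaw":0.16},
    {"delta_pos":[0,0,0],"yaw":0.16},
    {"delta_pos":[0,0,0],"yaw":0.16},
    {"delta_pos":[0,0,0],"yaw":0.16},
    {"delta_pos":[0,0,0],"yaw":0.16},
    {"delta_pos":[0,0,0],"yaw":0.16},
    {"delta_pos":[0,0,0],"yaw":0.08},
    {"delta_pos":[0,0,0],"yaw":0}
  ]
}}

```text
t: 6.52
tcp_pos: [0.5793, -0.1975, 0.1872]
tool_rot: [-0.125, 0.992, -0.005, -0.003]
force: [-1.2, 0.1, 0.7]
finger_gap: 0.545
```

```bash
python3 - <<'E'
from h import *
s=manip.sense();print(s["tcp_pos"],yang(s),s["force"],s["ft_torque"],s["q"])
E
```

```text
[ 0.57930099 -0.19748642  0.18719818] 104.3900057547713 [-1.1775872   0.09564641  0.65107008] [0.23467902 0.31869154 0.13183454] [-0.50569583  0.56168158  1.50930702 -0.0120892   1.06964428 -2.32181456]
```

>>> {"fn": "send_rows", "kwargs": {
  "commands": [
    {"delta_pos":[0,0,0],"yaw":0},
    {"delta_pos":[0,0,0],"yaw":0},
    {"delta_pos":[0,0,0],"yaw":0},
    {"delta_pos":[0,0,0],"yaw":0}
  ],
  "grip": -1
}}

```text
t: 7.02
tcp_pos: [0.5813, -0.1981, 0.1874]
tool_rot: [-0.123, 0.992, -0.006, -0.001]
force: [-0.3, -0.3, -0.5]
finger_gap: 1.002
```

>>> {"fn": "send_rows", "kwargs": {
  "commands": [
    {"delta_pos":[0,0,2],"yaw":0},
    {"delta_pos":[0,0,4],"yaw":0},
    {"delta_pos":[-0.2,0.5,5],"yaw":-0.1},
    {"delta_pos":[-0.5,2,5],"yaw":-0.18},
    {"delta_pos":[-0.5,2,5],"yaw":-0.18},
    {"delta_pos":[-0.5,2,2],"yaw":-0.18},
    {"delta_pos":[0,2,0],"yaw":-0.18},
    {"delta_pos":[0,0,0],"yaw":-0.18},
    {"delta_pos":[0,0,0],"yaw":-0.18},
    {"delta_pos":[0,0,0],"yaw":-0.18}
  ]
}}

```text
t: 8.28
tcp_pos: [0.5624, -0.1093, 0.4261]
tool_rot: [0.548, 0.836, -0.001, 0.002]
force: [0.6, 0.3, -0.2]
finger_gap: 1.0
```

>>> {"fn": "send_rows", "kwargs": {
  "commands": [
    {"delta_pos":[0,0,0],"yaw":-0.1},
    {"delta_pos":[0,0,0],"yaw":0},
    {"delta_pos":[0,0,0],"yaw":0}
  ]
}}

```text
t: 8.65
tcp_pos: [0.5622, -0.109, 0.4262]
tool_rot: [0.59, 0.807, -0.001, 0.002]
force: [0.9, 0.0, -0.2]
finger_gap: 0.999
```

```bash
python3 - <<'E'
from h import *
import pickle
s=manip.sense();im=manip.snapshot("wrist");pickle.dump((s,im),open("w2.pkl","wb"));W=wcam(s)
print(s["tcp_pos"],yang(s))
x,y=wproj(W,[.582,-.196,.15]).astype(int);print(x,y)
x0=max(0,x-130);y0=max(0,y-120);print(x0,y0)
cv2.imwrite("pics/w2.png",cv2.resize(im[y0:y0+190,x0:x0+260],None,fx=3,fy=3,interpolation=cv2.INTER_CUBIC))
E
```

```text
[ 0.56223747 -0.1090197   0.42624931] 17.69485412683271
268 226
138 106
```

View pics/w2.png

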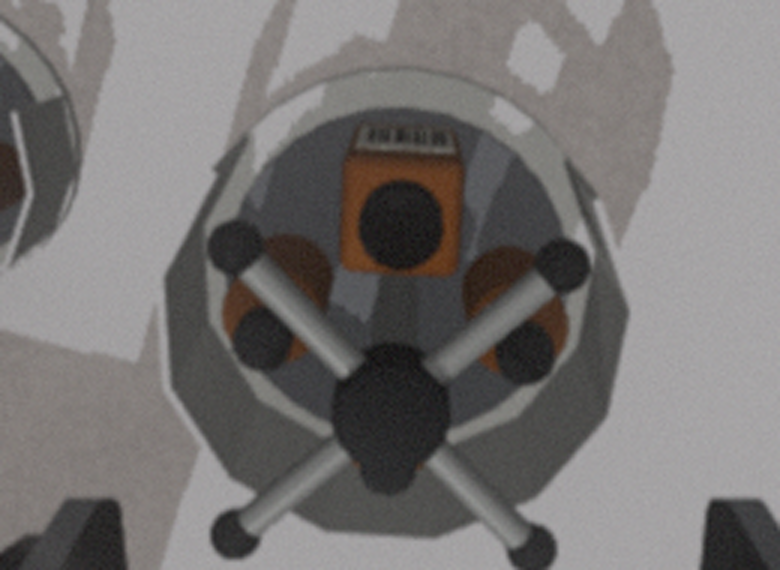

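The picture shows the label face towards the opening at (405,138). The hub is at (391,408), the balls at (235,247), (563,262), (529,548) and (235,533), and the guard's top ends near (216,168) and (598,198).

```bash
python3 - <<'E'
from h import *
import pickle
s,im=pickle.load(open("w2.pkl","rb"));W=wcam(s)
f=lambda p,z:wonz(W,138+p[0]/3,106+p[1]/3,z)
B=np.array([f(p,.193) for p in[(235,247),(563,262),(529,548),(235,533)]]);c=B.mean(0);print(c)
for b in B:d=b-c;print(np.hypot(*d[:2]),np.degrees(np.arctan2(d[1],d[0])))
for p in[(216,168),(598,198)]:
    d=f(p,.114)-c;print("end",np.hypot(*d[:2]),np.degrees(np.arctan2(d[1],d[0])))
z=cv2.resize(im[106:296,138:398],None,fx=3,fy=3,interpolation=cv2.INTER_CUBIC)
for a in(54,154,104):
  for h in(.114,.016):
    print(a,h,(wproj(W,[c[0]+.112*np.cos(np.radians(a)),c[1]+.112*np.sin(np.radians(a)),h])-[138,106])*3)
E
```

```text
[ 0.58298689 -0.19657377  0.193     ]
0.08983679756516784 149.52712796379814
0.09106352560841643 59.736455167586165
0.08997591775185851 -31.03565283306878
0.09017937179393755 -120.34712570857336
end 0.11533272103103671 152.23231054457133
end 0.11679932270181902 53.5207424983135
54 0.114 [588.12828164 202.33829655]
54 0.016 [558.76807404 161.95516887]
154 0.114 [216.46521635 178.43084345]
154 0.016 [249.14932838 141.779586  ]
104 0.114 [408.62860573 102.86069542]
104 0.016 [409.14159226  78.37543727]
```

```bash
python3 - <<'E'
from h import *
import pickle
for f,s0,off,V in[("w1.pkl",3,(175,55),[(386,45),(500,127),(553,251),(545,375),(478,473),(375,534),(248,540),(70,387),(47,268)]),
 ("w2.pkl",3,(138,106),[(216,168),(164,277),(170,385),(236,475),(328,532),(435,537),(535,495),(606,414),(628,315),(598,198)])]:
    s,im=pickle.load(open(f,"rb"));W=wcam(s);c=np.array([.583,-.1964,0])
    for p in V:
        d=wonz(W,off[0]+p[0]/s0,off[1]+p[1]/s0,.114)-c;print(p,round(np.hypot(*d[:2]),4),np.round(np.degrees(np.arctan2(d[1],d[0])),1))
E
```

```text
(386, 45) 0.1139 54.1
(500, 127) 0.1133 24.4
(553, 251) 0.1128 -5.2
(545, 375) 0.1149 -33.4
(478, 473) 0.1138 -61.2
(375, 534) 0.1146 -90.0
(248, 540) 0.1151 -120.8
(70, 387) 0.1119 -178.9
(47, 268) 0.1132 153.1
(216, 168) 0.1153 152.3
(164, 277) 0.1129 -177.6
(170, 385) 0.1133 -149.1
(236, 475) 0.1105 -119.1
(328, 532) 0.1142 -90.0
(435, 537) 0.1136 -61.7
(535, 495) 0.1128 -32.8
(606, 414) 0.1131 -3.8
(628, 315) 0.1131 23.2
(598, 198) 0.1167 53.5
```

>>> {"fn": "send_rows", "kwargs": {
  "commands": [
    {"delta_pos":[-1,5.5,-1.2],"yaw":-0.1},
    {"delta_pos":[-1,5.5,-1.2],"yaw":-0.1},
    {"delta_pos":[-1,5.5,-1.2],"yaw":-0.1},
    {"delta_pos":[-1,5.5,-1.2],"yaw":-0.1},
    {"delta_pos":[-1,5.5,-1.2],"yaw":-0.1},
    {"delta_pos":[-1,5.5,-1.2],"yaw":-0.1},
    {"delta_pos":[0,0,-1],"yaw":-0.1},
    {"delta_pos":[0,0,0],"yaw":-0.06},
    {"delta_pos":[0,0,0],"yaw":0}
  ]
}}

```text
t: 9.82
tcp_pos: [0.5, 0.2305, 0.3416]
tool_rot: [0.852, 0.523, -0.001, 0.003]
force: [-0.8, 0.2, -0.3]
finger_gap: 1.0
```

```bash
python3 - <<'E'
from h import *
import pickle
s=manip.sense();im=manip.snapshot("wrist");pickle.dump((s,im),open("w3.pkl","wb"));W=wcam(s)
print(s["tcp_pos"],yang(s))
cv2.imwrite("pics/w3.png",cv2.resize(im,(784,588),interpolation=cv2.INTER_CUBIC))
E
```

```text
[0.49997205 0.23045735 0.34162457] -26.880512758146914
```

View pics/w3.png

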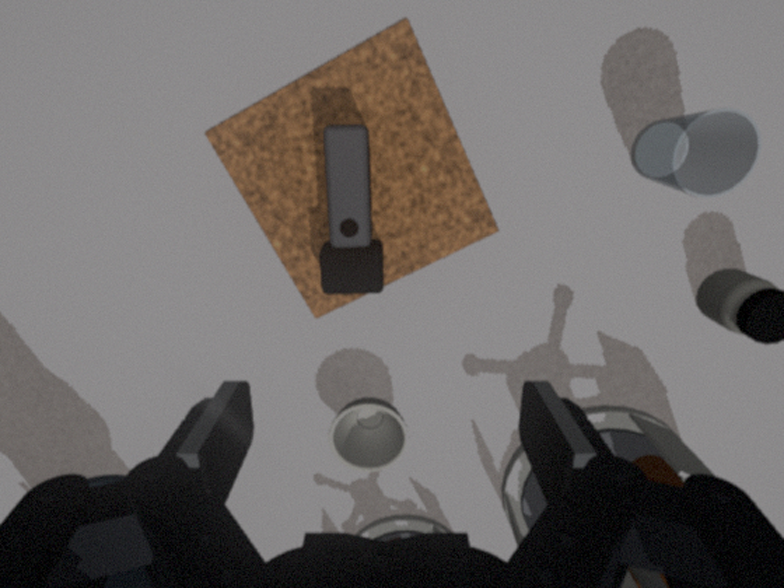

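The wrist view shows the handle's top at (325,126), (367,126), (371,247) and (331,247), and the head's front edge at (321–383,292). The mat corners are at (408,17), (207,132), (317,317) and (498,231).

```bash
python3 - <<'E'
from h import *
import pickle
s,im=pickle.load(open("w3.pkl","rb"));W=wcam(s)
f=lambda x,y,z:wonz(W,x/1.4,y/1.4,z)[:2]
r=(f(325,126,.047)+f(367,126,.047))/2;m=(f(371,246,.047)+f(331,246,.047))/2
d=m-r;u=d/np.linalg.norm(d);print("len",np.linalg.norm(d),"w",np.linalg.norm(f(325,126,.047)-f(367,126,.047)),"head",np.degrees(np.arctan2(u[1],u[0])),"grip",r+.065*u,m-.047*u)
fr=f(352,292,.045);print("front->grip",fr-.095*u, "head w",np.linalg.norm(f(321,270,.045)-f(383,270,.045)))
M=np.array([f(*p,.003) for p in[(408,17),(207,132),(317,317),(498,231)]]);print("mat",M.mean(0),M.tolist())
g=cv2.cvtColor(im,cv2.COLOR_BGR2HSV);k=((g[...,1]<70)).astype(np.uint8)
for yy in(140,160,180,200,220):
    row=k[int(yy/1.4),220:290];xs=np.where(row)[0];print(yy,(xs.min()+220)*1.4,(xs.max()+221)*1.4)
for n,p in[("beaker",(660,150)),("mortar",(369,436))]:print(n,f(*p,0))
E
```

```text
len 0.10814861929432745 w 0.03693341791894965 head -115.86616435009721 grip [0.4820936  0.26373845] [0.48377384 0.26720398]
front->grip [0.48316936 0.26839311] head w 0.060477011059369354
mat [0.49255831 0.27128305] [[0.6018608849341631, 0.3805166473248782], [0.3845825761628703, 0.3799729504815774], [0.3840936160492341, 0.16289314775815114], [0.5996961603369366, 0.16174944159624138]]
140 323.4 368.2
160 324.79999999999995 368.2
180 326.2 369.59999999999997
200 327.59999999999997 369.59999999999997
220 329.0 371.0
beaker [0.77474543 0.16369498]
mortar [ 0.36229742 -0.00346839]
```

>>> {"fn": "send_rows", "kwargs": {
  "commands": [
    {"delta_pos":[-0.7,1.8,-4],"yaw":0.017},
    {"delta_pos":[-0.7,1.5,-5],"yaw":0},
    {"delta_pos":[0,0,-5],"yaw":0},
    {"delta_pos":[0,0,-5],"yaw":0},
    {"delta_pos":[0,0,-3],"yaw":0},
    {"delta_pos":[0,0,0],"yaw":0},
    {"delta_pos":[0,0,0],"yaw":0}
  ]
}}

```text
t: 10.75
tcp_pos: [0.4911, 0.2627, 0.1204]
tool_rot: [0.847, 0.532, 0.005, 0.005]
force: [-0.9, -0.1, 0.9]
finger_gap: 0.998
```

```bash
python3 - <<'E'
from h import *
s=manip.sense();print(s["t"],s["tcp_pos"],yang(s),s["force"])
E
```

```text
10.75 [0.49106334 0.26266064 0.12039721] -25.682654990507192 [-0.93758698 -0.0646791   0.85390425]
```

>>> {"fn": "send_rows", "kwargs": {
  "commands": [
    {"delta_pos":[-0.8,0.4,-2.5],"yaw":0},
    {"delta_pos":[0,0,-3],"yaw":0},
    {"delta_pos":[0,0,-1.5],"yaw":0},
    {"delta_pos":[0,0,0],"yaw":0},
    {"delta_pos":[0,0,0],"yaw":0}
  ]
}}

```text
t: 11.38
tcp_pos: [0.4908, 0.2687, 0.0576]
tool_rot: [0.846, 0.532, 0.015, 0.008]
force: [-0.7, -0.6, 0.3]
finger_gap: 0.998
```

```bash
python3 - <<'E'
from h import *
s=manip.sense();print(s["t"],s["tcp_pos"],yang(s),s["force"],Rn.from_quat(s["tool_rot"]).as_matrix()[:,2])
E
```

```text
11.375 [0.49084972 0.26867765 0.05760177] -25.674232450681174 [-0.65791229 -0.59124283  0.28488174] [ 0.0330874   0.00238816 -0.99944961]
```

>>> {"fn": "send_rows", "kwargs": {
  "commands": [
    {"delta_pos":[-0.7,-0.2,-0.5],"yaw":0},
    {"delta_pos":[0,0,-1],"yaw":0},
    {"delta_pos":[0,0,-1],"yaw":0},
    {"delta_pos":[0,0,0],"yaw":0}
  ]
}}

```text
t: 11.88
tcp_pos: [0.4841, 0.2668, 0.0327]
tool_rot: [0.846, 0.532, 0.016, 0.008]
force: [-1.0, 0.1, -0.0]
finger_gap: 1.003
```

```bash
python3 - <<'E'
from h import *
s=manip.sense();print(s["t"],s["tcp_pos"],yang(s),s["force"],Rn.from_quat(s["tool_rot"]).as_matrix()[:,2])
E
```

```text
11.875 [0.48414796 0.26678719 0.03268032] -25.669841914531464 [-0.98038202  0.05191209 -0.02027461] [ 0.03583494  0.00325548 -0.99935242]
```

>>> {"fn": "send_rows", "kwargs": {
  "commands": [
    {"delta_pos":[-0.1,0,-0.8],"yaw":0},
    {"delta_pos":[0,0,-0.8],"yaw":0},
    {"delta_pos":[0,0,-0.5],"yaw":0},
    {"delta_pos":[0,0,0],"yaw":0}
  ]
}}

```text
t: 12.38
tcp_pos: [0.4832, 0.2668, 0.0097]
tool_rot: [0.846, 0.532, 0.016, 0.008]
force: [0.0, -0.2, -0.0]
finger_gap: 1.002
```

>>> {"fn": "send_rows", "kwargs": {
  "commands": [
    {"delta_pos":[0,0,0],"yaw":0},
    {"delta_pos":[0,0,0],"yaw":0},
    {"delta_pos":[0,0,0],"yaw":0},
    {"delta_pos":[0,0,0],"yaw":0},
    {"delta_pos":[0,0,0],"yaw":0},
    {"delta_pos":[0,0,0],"yaw":0}
  ],
  "grip": 1,
  "force": 50
}}

```text
t: 13.12
tcp_pos: [0.4833, 0.267, 0.0106]
tool_rot: [0.846, 0.532, 0.016, 0.008]
force: [-0.2, 0.0, -0.6]
finger_gap: 0.464
```

```bash
python3 - <<'E'
from h import *
s=manip.sense();print(s["t"],s["tcp_pos"],yang(s),s["force"],Rn.from_quat(s["tool_rot"]).as_matrix()[:,2],s["finger_gap"])
E
```

```text
13.125 [0.48325104 0.26701152 0.01061796] -25.688464399577473 [-0.19898075  0.00431041 -0.59446022] [ 0.03603644  0.00352592 -0.99934426] 0.464104222592997
```

>>> {"fn": "send_rows", "kwargs": {
  "commands": [
    {"delta_pos":[0,0,0.8],"yaw":0},
    {"delta_pos":[0,0,1.5],"yaw":0},
    {"delta_pos":[0,0,2],"yaw":0},
    {"delta_pos":[0,0,2],"yaw":0},
    {"delta_pos":[0,0,1],"yaw":0},
    {"delta_pos":[0,-1,0],"yaw":0.05},
    {"delta_pos":[0.3,-2,0],"yaw":0.07},
    {"delta_pos":[0.3,-2,0],"yaw":0.07},
    {"delta_pos":[0.3,-2,0],"yaw":0.07},
    {"delta_pos":[0.3,-2,0],"yaw":0.07}
  ]
}}

```text
t: 14.38
tcp_pos: [0.4952, 0.1761, 0.0916]
tool_rot: [0.743, 0.669, 0.02, 0.006]
force: [0.4, 0.7, -1.6]
finger_gap: 0.463
```

```bash
python3 - <<'E'
from h import *
s=manip.sense();print(s["t"],s["tcp_pos"],yang(s),s["force"],Rn.from_quat(s["tool_rot"]).as_matrix()[:,2],s["finger_gap"])
E
```

```text
14.375 [0.49519034 0.17611005 0.0916272 ] -5.945742441520556 [ 0.40707294  0.71289548 -1.62828141] [ 0.036588    0.01768451 -0.99917395] 0.4634636290994598
```

>>> {"fn": "send_rows", "kwargs": {
  "commands": [
    {"delta_pos":[0.3,-1.8,0],"yaw":0.06},
    {"delta_pos":[0.4,-1.8,0],"yaw":0.06},
    {"delta_pos":[0.4,-1.8,0],"yaw":0.06},
    {"delta_pos":[0.4,-1.8,0],"yaw":0.06},
    {"delta_pos":[0.3,-1.5,-0.5],"yaw":0.05},
    {"delta_pos":[0.1,-0.8,-0.5],"yaw":0.03},
    {"delta_pos":[0,0,-0.5],"yaw":0},
    {"delta_pos":[0,0,0],"yaw":0}
  ]
}}

```text
t: 15.38
tcp_pos: [0.5143, 0.0765, 0.0789]
tool_rot: [0.623, 0.782, 0.02, 0.003]
force: [0.2, -0.6, -0.9]
finger_gap: 0.46
```

```bash
python3 - <<'E'
from h import *
s=manip.sense();print(s["t"],s["tcp_pos"],yang(s),s["force"],Rn.from_quat(s["tool_rot"]).as_matrix(),s["finger_gap"])
E
```

```text
15.375 [0.51434872 0.07648094 0.07890304] 12.842577706855812 [ 0.22831003 -0.57118525 -0.92461459] [[-0.22295454  0.97437318  0.02980245]
 [ 0.97459888  0.22213374  0.02852421]
 [ 0.02117309  0.03540504 -0.99914873]] 0.46027410917138606
```

```bash
cat >> h.py <<'E'
def scan():
    s=manip.sense();R=Rn.from_quat(s["tool_rot"]).as_matrix()
    Rg=Rn.from_quat([.846,.532,.016,.008]).as_matrix();tg=np.array([.48325,.26701,.0106])
    a=np.radians(-115.75);S=np.array([[np.cos(a),-np.sin(a),0],[np.sin(a),np.cos(a),0],[0,0,1]])
    A=R@Rg.T;g=s["tcp_pos"]+A@(np.array([.483,.2666,.025])-tg);X=A@S
    w=g+.095*X[:,0];ax=np.array([.583,-.1964,0]);b=np.radians(104.3);n=np.array([np.cos(b),np.sin(b),0])
    L=ax+.091*n+[0,0,.076];d=w-L
    print("t",s["t"],"tcp",s["tcp_pos"],"window",w,"dist",d@n,"lat",d@np.array([n[1],-n[0],0]),"dz",d[2])
    print("heading",np.degrees(np.arctan2(X[1,0],X[0,0])),"want",np.degrees(b)-180,"pitch",np.degrees(np.arcsin(X[2,0])),"roll",np.degrees(np.arcsin(X[2,1])),"force",s["force"])
    hit=w+X[:,0]*(-(d@n)/(X[:,0]@n));print("aim off",hit-L);print("grip target move",L+.175*n-g)
E
python3 -c "
from h import *
scan()"
```

```text
t 15.375 tcp [0.51434872 0.07648094 0.07890304] window [ 0.53537589 -0.01669095  0.09305396] dist 0.09490400797049782 lat -0.0017605558779180584 dz 0.017053957455994806
heading -77.21263338985997 want -75.7 pitch -0.1492088589943478 roll 0.27595200019280447 force [ 0.22831003 -0.57118525 -0.92461459]
aim off [-0.00413445 -0.00105386  0.01680672]
grip target move [ 0.00294898 -0.01459438 -0.01730135]
```

>>> {"fn": "send_rows", "kwargs": {
  "commands": [
    {"delta_pos":[0.1,-0.6,-0.7],"yaw":0.013},
    {"delta_pos":[0.1,-0.5,-0.6],"yaw":0.013},
    {"delta_pos":[0,0,0],"yaw":0},
    {"delta_pos":[0,0,0],"yaw":0}
  ]
}}

```text
t: 15.88
tcp_pos: [0.5163, 0.0656, 0.0651]
tool_rot: [0.612, 0.791, 0.02, 0.002]
force: [0.5, -0.5, -0.8]
finger_gap: 0.461
```

```bash
python3 -c "
from h import *
scan()"
```

```text
t 15.875 tcp [0.51627356 0.06563057 0.06507051] window [ 0.53997518 -0.02689959  0.07920536] dist 0.08387565415107488 lat 0.00017470352410537969 dz 0.003205355503152832
heading -75.56432357624608 want -75.7 pitch -0.15886331832520056 roll 0.26560048776041967 force [ 0.52897202 -0.45071417 -0.75854767]
aim off [3.61754378e-04 9.22100347e-05 2.97279324e-03]
grip target move [ 0.00100583 -0.00374254 -0.00346876]
```

>>> {"fn": "send_rows", "kwargs": {
  "commands": [
    {"delta_pos":[0.1,-0.4,-0.35],"yaw":0},
    {"delta_pos":[0,0,0],"yaw":0},
    {"delta_pos":[0,0,0],"yaw":0}
  ]
}}

```text
t: 16.25
tcp_pos: [0.5175, 0.0615, 0.0615]
tool_rot: [0.612, 0.791, 0.021, 0.003]
force: [0.3, 0.1, -2.4]
finger_gap: 0.463
```

```bash
python3 - <<'E'
from h import *
scan()
im=manip.snapshot("top");b=manip.snapshot("side")
c=np.zeros((420,790,3),np.uint8);c[:,:400]=cv2.resize(im[130:300,250:412],(400,420),interpolation=cv2.INTER_CUBIC)
c[:,400:]=cv2.resize(b[160:380,190:394],(390,420),interpolation=cv2.INTER_CUBIC);cv2.imwrite("pics/s.png",c)
E
```

```text
t 16.25 tcp [0.51749222 0.06147489 0.06152628] window [ 0.54120018 -0.03105165  0.07567421] dist 0.07954966798595708 lat 0.00033619180419768404 dz -0.00032578869959219714
heading -75.55633004202326 want -75.7 pitch -0.15098040679637187 roll 0.2906033090756546 force [ 0.336394    0.11078577 -2.40177084]
aim off [ 0.00051907  0.00013231 -0.00053541]
grip target move [-2.06330059e-04  4.12787090e-04  7.54539949e-05]
```

View pics/s.png

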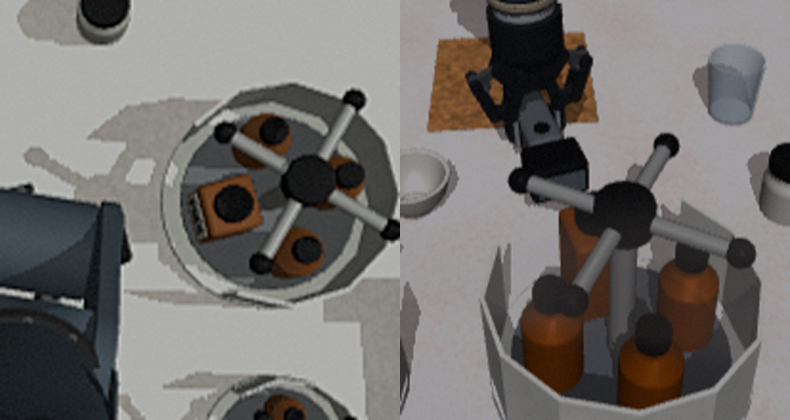

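The side view shows the scanner level, with its window near crop (557,188) facing the bottle, and nothing disturbed. I'll hold for about 2.5 s and check the projection of the window.

>>> {"fn": "send_rows", "kwargs": {
  "commands": [
    {"delta_pos":[0,0,0],"yaw":0},
    {"delta_pos":[0,0,0],"yaw":0},
    {"delta_pos":[0,0,0],"yaw":0},
    {"delta_pos":[0,0,0],"yaw":0},
    {"delta_pos":[0,0,0],"yaw":0},
    {"delta_pos":[0,0,0],"yaw":0},
    {"delta_pos":[0,0,0],"yaw":0},
    {"delta_pos":[0,0,0],"yaw":0},
    {"delta_pos":[0,0,0],"yaw":0},
    {"delta_pos":[0,0,0],"yaw":0}
  ]
}}

```text
t: 17.6
tcp_pos: [0.5175, 0.0617, 0.0617]
tool_rot: [0.612, 0.791, 0.021, 0.003]
force: [0.2, 0.3, -1.0]
finger_gap: 0.464
```

>>> {"fn": "send_rows", "kwargs": {
  "commands": [
    {"delta_pos":[0,0,0],"yaw":0},
    {"delta_pos":[0,0,0],"yaw":0},
    {"delta_pos":[0,0,0],"yaw":0},
    {"delta_pos":[0,0,0],"yaw":0},
    {"delta_pos":[0,0,0],"yaw":0},
    {"delta_pos":[0,0,0],"yaw":0},
    {"delta_pos":[0,0,0],"yaw":0},
    {"delta_pos":[0,0,0],"yaw":0},
    {"delta_pos":[0,0,0],"yaw":0},
    {"delta_pos":[0,0,0],"yaw":0}
  ]
}}

```text
t: 18.85
tcp_pos: [0.5175, 0.0617, 0.0617]
tool_rot: [0.612, 0.791, 0.021, 0.003]
force: [0.3, -0.1, -1.3]
finger_gap: 0.466
```

```bash
python3 -c "
from h import *
scan()
w=np.array([.5412,-.0310,.0757]);h=np.radians(-75.6);y=np.array([-np.sin(h),np.cos(h),0])
f=lambda P:(proj('side',P)-[190,160])*[390/204,420/220]+[400,0]
print(f(w));[print(f(w+a*.031*y+[0,0,b*.022])) for a in(-1,1) for b in(-1,1)]"
```

```text
t 18.85 tcp [0.517514   0.06167367 0.06174477] window [ 0.5412461  -0.03084509  0.07590313] dist 0.079738487523567 lat 0.0004317142365634729 dz -9.687173217312606e-05
heading -75.53838498621467 want -75.7 pitch -0.144704751206147 roll 0.30886211118871354 force [ 0.34596546 -0.10810225 -1.33721628]
aim off [ 0.00063629  0.00016219 -0.00029826]
grip target move [-0.00022344  0.00021362 -0.00014306]
[563.29112687 180.47642651]
[535.33851609 203.11420534]
[533.32240571 171.41294013]
[591.7230512  189.07513707]
[591.63791953 157.51941445]
```

>>> {"fn": "send_rows", "kwargs": {
  "commands": [
    {"delta_pos":[-0.3,1.2,0.8],"yaw":0},
    {"delta_pos":[-0.3,1.8,0.8],"yaw":-0.04},
    {"delta_pos":[-0.3,1.8,0.3],"yaw":-0.07},
    {"delta_pos":[-0.3,1.8,0],"yaw":-0.07},
    {"delta_pos":[-0.3,1.8,0],"yaw":-0.07},
    {"delta_pos":[-0.3,1.8,0],"yaw":-0.07},
    {"delta_pos":[-0.3,1.8,0],"yaw":-0.07},
    {"delta_pos":[-0.3,1.8,0],"yaw":-0.07},
    {"delta_pos":[-0.2,1,0],"yaw":-0.05},
    {"delta_pos":[0,0,0],"yaw":0}
  ]
}}

```text
t: 20.1
tcp_pos: [0.4873, 0.2208, 0.0863]
tool_rot: [0.796, 0.605, 0.021, 0.008]
force: [0.0, 0.5, -2.1]
finger_gap: 0.465
```

```bash
python3 -c "
from h import *
scan();print(yang(manip.sense()))"
```

```text
t 20.1 tcp [0.48728851 0.22080279 0.08628775] window [0.46149183 0.12880536 0.10023033] dist 0.25414150711158956 lat -0.03741792878686282 dz 0.024230334810873194
heading -105.57000049238727 want -75.7 pitch -0.27393010783000804 roll 0.43544923056148394 force [ 0.01320651  0.47811259 -2.07753997]
aim off [-0.17769691 -0.04529437  0.02282914]
grip target move [ 0.03030726 -0.15895994 -0.02468453]
-15.519965454690531
```

Remaining before lowering: about (-0.4, +4.6) cm and -0.17 rad of yaw.

>>> {"fn": "send_rows", "kwargs": {
  "commands": [
    {"delta_pos":[-0.1,1.5,-0.5],"yaw":-0.05},
    {"delta_pos":[-0.1,1.5,-1],"yaw":-0.05},
    {"delta_pos":[-0.1,1,-1],"yaw":-0.05},
    {"delta_pos":[0,0.3,-1],"yaw":0},
    {"delta_pos":[0,0,-1],"yaw":0},
    {"delta_pos":[0,0,-0.5],"yaw":0},
    {"delta_pos":[0,0,0],"yaw":0}
  ]
}}

```text
t: 20.98
tcp_pos: [0.4843, 0.2636, 0.0359]
tool_rot: [0.839, 0.544, 0.021, 0.01]
force: [0.5, -0.1, -1.3]
finger_gap: 0.46
```

```bash
python3 -c "
from h import *
scan();print(yang(manip.sense()))"
```

```text
t 20.975 tcp [0.48428347 0.26360224 0.03587269] window [0.44500238 0.17650335 0.04980717] dist 0.30443448718518457 lat -0.041615105960468704 dz -0.026192831822235467
heading -114.16904682514416 want -75.7 pitch -0.278648567603551 roll 0.5164341230368292 force [ 0.5275251  -0.06811649 -1.34539129]
aim off [-0.27472063 -0.07002541 -0.02808387]
grip target move [ 0.03340047 -0.20181658  0.02573082]
-24.119583240641475
```

>>> {"fn": "send_rows", "kwargs": {
  "commands": [
    {"delta_pos":[0,0.4,-0.6],"yaw":-0.02},
    {"delta_pos":[0,0,-0.7],"yaw":0},
    {"delta_pos":[0,0,-0.5],"yaw":0},
    {"delta_pos":[0,0,-0.3],"yaw":0},
    {"delta_pos":[0,0,0],"yaw":0},
    {"delta_pos":[0,0,0],"yaw":0}
  ]
}}

```text
t: 21.72
tcp_pos: [0.4849, 0.2676, 0.0138]
tool_rot: [0.845, 0.535, 0.021, 0.011]
force: [0.9, 0.2, -0.6]
finger_gap: 0.465
```

>>> {"fn": "send_rows", "kwargs": {
  "commands": [
    {"delta_pos":[0,0,-0.15],"yaw":0},
    {"delta_pos":[0,0,-0.1],"yaw":0},
    {"delta_pos":[0,0,0],"yaw":0}
  ]
}}

```text
t: 22.1
tcp_pos: [0.4851, 0.2677, 0.0116]
tool_rot: [0.845, 0.535, 0.021, 0.011]
force: [0.3, 0.8, -2.1]
finger_gap: 0.463
```

>>> {"fn": "send_rows", "kwargs": {
  "commands": [
    {"delta_pos":[0,0,-0.1],"yaw":0},
    {"delta_pos":[0,0,0],"yaw":0}
  ]
}}

```text
t: 22.35
tcp_pos: [0.4853, 0.2677, 0.0111]
tool_rot: [0.845, 0.535, 0.021, 0.011]
force: [-1.4, 0.5, 0.7]
finger_gap: 0.464
```

>>> {"fn": "send_rows", "kwargs": {
  "commands": [
    {"delta_pos":[0,0,-0.08],"yaw":0},
    {"delta_pos":[0,0,0],"yaw":0}
  ]
}}

```text
t: 22.6
tcp_pos: [0.4853, 0.2678, 0.011]
tool_rot: [0.845, 0.535, 0.022, 0.011]
force: [-0.7, 0.4, 2.1]
finger_gap: 0.463
```

>>> {"fn": "send_rows", "kwargs": {
  "commands": [
    {"delta_pos":[0,0,0],"yaw":0},
    {"delta_pos":[0,0,0],"yaw":0},
    {"delta_pos":[0,0,0],"yaw":0},
    {"delta_pos":[0,0,0],"yaw":0},
    {"delta_pos":[0,0,0],"yaw":0}
  ],
  "grip": -1
}}

```text
t: 23.22
tcp_pos: [0.4858, 0.2679, 0.0105]
tool_rot: [0.845, 0.535, 0.022, 0.011]
force: [0.4, -0.5, 0.4]
finger_gap: 1.001
```

>>> {"fn": "send_rows", "kwargs": {
  "commands": [
    {"delta_pos":[0,0,1],"yaw":0},
    {"delta_pos":[0,0,2],"yaw":0},
    {"delta_pos":[0,0,3],"yaw":0},
    {"delta_pos":[0,0,4],"yaw":0},
    {"delta_pos":[0,0,4],"yaw":0},
    {"delta_pos":[0,0,4],"yaw":0},
    {"delta_pos":[0,-2,4],"yaw":0},
    {"delta_pos":[0,-3,3],"yaw":0},
    {"delta_pos":[0,0,0],"yaw":0},
    {"delta_pos":[0,0,0],"yaw":0}
  ]
}}

```text
t: 24.48
tcp_pos: [0.4833, 0.2168, 0.2732]
tool_rot: [0.844, 0.535, 0.024, 0.012]
force: [0.6, 0.7, 0.2]
finger_gap: 1.003
```

```bash
python3 - <<'E'
from h import *
s=manip.sense();im=manip.snapshot("wrist");b=manip.snapshot("side");print(s["t"],s["tcp_pos"],s["force"])
c=np.zeros((300,800,3),np.uint8);c[:,:400]=cv2.resize(im,(400,300));c[:,400:]=cv2.resize(b,(400,300));cv2.imwrite("pics/f.png",c)
W=wcam(s)
a=np.array([.583,-.196])
E
```

```text
24.475 [0.48332823 0.21677358 0.27324576] [0.58455373 0.70092873 0.22732373]
```

View pics/f.png

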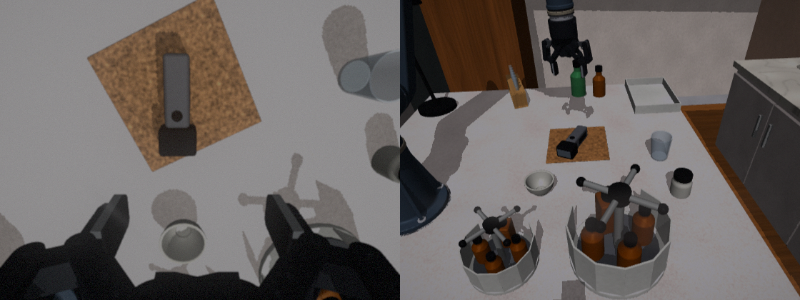

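The final picture shows the scanner upright on the mat at (177,105), and the beaker, jar and mortar where they were. The rack hasn't moved and the gripper is clear, so I'm handing in.

```bash
python3 -c "
from h import *
print(manip.sign_off())"
```

```text
the job is handed in; nothing more can be done
None
```

The job is done and handed in at about 24.5 s of the 72 s allowed; the station gave no verdict.

- **Rack:** I gripped the hub of the star handle between the spokes and turned it about 120° counter-clockwise. Measured afterwards, the label faces about 104.4°. The middle of the opening comes out at 103–104° from the guard's ends and facets, so the label may be about 1° off. I left that uncorrected because it is close to my measuring error.
- **Scan:** I held the scanner for about 2.5 s. The window was 79.7 mm from the label, the aim was under 1 mm off its middle, and it was square to within about 0.3°. These figures come from the arm's pose and the grasp. A side picture agreed roughly.
- **Return:** The scanner was set down gently on the mat, right way up and close to where it was. The last picture shows it fully on the mat, the beaker, jar and mortar apparently where they were, and the gripper clear. I checked those three by eye in the last picture, not by measurement.
- **Disagreements:** The hub position from the top camera differed by about 4 mm from the wrist view. I used the wrist view, because the spoke ends measured 90 mm from the axis there. The tool drifted about 2° from vertical on the way down to the scanner, but the scanner itself stayed level.

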